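# Drift the probe carriage into line

## Task

Lift the tapered steel drift out of its stand, feel its tip down through the hole of the probe carriage and into the hidden hole of the lower plate, and press it straight down until its collar sits flat on the carriage, so that the two holes are pulled into line; then let go of it. Press gently: give way sideways as the holes guide the drift, so that it never bears on the lower plate with more than about 12 N, and seat the collar with no more than about 25 N. Do not move the carriage with the gripper, and leave the dish, tweezers and drilled block where they are.

Things in the scene. Friction and masses are not known exactly. Their poses are not given: they have to be found in the camera images.
- mount: Fixed mount, dark foot 130 x 205 mm with two rails. Origin on the table, y towards the black block, z up. Between the rails a 12 mm brass lower plate is clamped immovably, top 70 mm above the table, with one 26 mm through hole at an UNMEASURED place: up to 6.5 mm from the origin in x and in y, either way. Free space below it down to 8 mm above the table.
- carriage_hole (a point): Centre of the mouth of the carriage's 26 mm through hole, on its top face 84 mm above the table; axes as the mount's. At the start it stands 7 to 9 mm to +y and within 1 mm in x of the mount's origin, so it overlaps the lower plate's hole only partly. Plate 12 mm thick, 2 mm above the lower plate.
- drift_grip (a point): Grasp point on the axis of the loose steel drift's upright round handle (20 mm diameter, blue bands, from 22 mm below this point to 18 mm above); z up. Hangs upright by its collar in the stand at the start. About 0.2 kg.
- drift_collar (a point): Middle of the underside of the drift's collar (42 mm diameter, 4 mm thick), 26 mm below drift_grip. It lies on the carriage when home. Below it: straight shank 24.5 mm diameter, 28 mm long, then a taper 42 mm long from 24.5 to 5 mm diameter.
- drift_tip (a point): The drift's 5 mm wide lower end, 96 mm below drift_grip and 70 mm below drift_collar.
- stand: Fixed stand 70 x 70 mm, 80 mm high, with a 27 mm through hole in its top that the drift hangs in. Origin under its centre.
- drift: The drift as a whole; origin at its tip, z up along it.
- carriage: Aluminium plate of an x-y cross slide, 104 mm wide in x, from 65 mm to -y to 125 mm to +y of the hole. Origin in its hole at its underside, axes as the mount's. Slides level in x and y, does not turn, takes about 2.5 N each way, stays where left. From 77 mm to +y of the hole it carries a black block with knob, up to 50 mm above its top face.
- saddle: Lower half of the cross slide: two dark strips on the mount's rails, 69 to 72 mm above the table, that carry the carriage and slide with it in the mount's x. Origin in the middle between them at their underside.
- dish: Bystander: small glass dish, 90 mm across, 16 mm high; origin under its centre.
- tweezers: Bystander: white tweezers 135 mm long, 8 mm high, along their x; origin under the middle.
- block: Bystander: black drilled block 75 x 45 x 16 mm; origin under its centre.
There are look-alikes about, which are no part of the job. Of the things shaped like the drift, the bare steel one is meant. Leave any blue look-alike of the mount alone.

How it is judged:
By the outcome, as a careful person would: the job done as asked, in the order asked, and still so for the second after the job is handed in, with the robot touching nothing.
It also fails if it takes over 64 s, if anything falls off the work surface, if the arm or the gripper's body presses on something with over 40 N, if the wrist force passes 120 N, or if a joint passes its speed limit or range.

## Robot

A 6-joint arm with a two-finger parallel gripper is mounted at the origin on the work surface. World frame = base frame: x ahead of the robot, y to its left, z up, the work surface at z = 0. Lengths are in mm, angles in rad, forces in N, time in s.
With the tool pointing down it reaches from about 350 to 875 mm from the base axis. Payload 4.2 kg.
Tool frame: the origin (TCP) lies midway between the tips of the shut fingers; the grasp point (between the pads) lies 19 mm behind it; y points along the fingers, x is the direction in which the jaws open and shut, and the axes are right-handed (so a half turn about y gives the same grasp; the last joint's range is limited). The gripper opens to 85 mm and grips with 20 to 120 N. Pads are 22 mm wide; open, the fingers measure 114 mm over their backs; the gripper's body (76 mm by 85 mm) begins 54 mm behind the grasp point. The pads swing forward as they close: fully open they stand 13 mm farther back than shut.
Start: joints at [1.594, 0.385, 0.008, 0, -1.194, -0.259], TCP at [145.982, 607.691, 231.312] pointing down, gripper open.
Joint ranges: [-3.14, 3.14], [-1.21, 2.06], [-1.07, 1.41], [-3.16, 2.05], [-2.99, -0.16], [-3.1, 3.1]. Speed limits (rad/s): [2.79, 2.79, 3.14, 3.14, 3.14, 3.14].

## Interface

Orientations are given as a unit quaternion [x, y, z, w].
In Python, from workcell import robot gives the robot as it stands.
- The arm moves only by the shell command python3 -m inch 'ROWS' [FORCE]. ROWS is JSON, one flat list of numbers, 5 for each row, row after row: the opening in per cent of the stroke, from 0 (shut) to 100 (fully open), then the shift along the tool's x, y, z in mm, then the turn about the tool's y in degrees. In form: [grip, x, y, z, yaw, grip, x, y, z, yaw, ...]. A call has exactly 5 rows; each row is the pose to reach, as a shift and turn from the pose measured when the call began, along the tool's axes at that moment; what a row does not reach only later rows make up. A row lasts 1/12 s, in which the tool goes at most 41.7 mm and 7.16 degrees, less where a joint would pass 70% of its speed; a pose out of reach is approached as far as the arm can. A call with a gripper value outside its range is refused whole. The fingers move at their own pace and stop on an object; FORCE is the grip in N (left out, the last holds). Time passes only in rows, so rows that repeat a pose let the fingers close, or fill a call up. It gives the time, the measured TCP pose, the force and the opening at its end, in the units of the state.
- robot.state(): the state, without advancing time (a new reading comes with each control period).
- robot.camera(name): name is "scene" or "top" or "wrist"; returns (picture, depth): 384x512x3 uint8, red, green, blue; 384x512 float32, mm along the optical axis (not along the pixel's ray), 0 where there is no reading.
- robot.camera_info(name): a dict with "K" (3x3 intrinsics, pixels), "R" (3x3) and "t" (3): a world point X has camera coordinates R X + t; the wrist camera has in their place "T_tool_cam" (4x4, takes a point from camera to tool coordinates, whose origin is the TCP and whose axes are the tool frame's). Camera axes: x right, y down, z forward; pixel columns grow to the right and rows downward; lengths in mm; the calibration is good to about 2 mm. A picture is of the moment at which its call begins: read the wrist's pose just before it. camera_info takes no time and is no camera call.
- robot.hand_in(): hands the job in, once; it reports no verdict.
The state is a dict: "time_s": time; "joint_positions": joint angles; "joint_vel": joint speeds; "tau": joint torques, N m; "position": TCP position; "tcp_rot": TCP orientation; "force": force on the tool from outside, world axes, zero at the start; "ft_torque": the same for the moment, N m; "finger_gap": finger opening in mm.
Only numpy, scipy, OpenCV 4.12 (cv2) and the standard library are available. Lean on these libraries where they do the work, as an engineer would, in place of code of your own. Each camera call takes 0.05 s, during which the arm holds its last target.

## Working session

There is one attempt and no reset: what is moved stays moved. The work goes in short steps, Python scripts to look and compute and a shell command to move; the robot and the scene stay as the last step left them, time stands still between calls to the robot, and variables do not carry over. Pictures are saved under pics/ and viewed, and the job is handed in when it is done.

```bash
ls; mkdir -p pics; python3 - <<'E'
from workcell import robot
import cv2,numpy as np
print(robot.state())
for n in ("scene","top"):
    p,d=robot.camera(n); cv2.imwrite(f"pics/{n}0.png",p[:,:,::-1]); np.save(f"pics/{n}0.npy",d)
    print(n,{k:np.round(v,3).tolist() if not isinstance(v,str) else v for k,v in robot.camera_info(n).items()})
print(robot.camera_info("wrist"))
E
```

```text
pics
{'time_s': 0.0, 'joint_positions': array([ 1.59361748e+00,  3.85574169e-01,  6.60777909e-03, -4.96775049e-04,
       -1.19397314e+00, -2.58598786e-01]), 'joint_vel': array([ 5.40738139e-05,  1.60128226e-03,  2.25742621e-03, -1.42792340e-03,
       -9.35466501e-04, -3.07019230e-03]), 'tau': array([ 5.20794492e-04, -3.92286122e+01,  1.88404602e+01,  4.18648392e+00,
       -4.60652547e-03,  2.60672124e-06]), 'position': array([145.84589724, 607.14496472, 230.20420543]), 'tcp_rot': array([ 0.43825629, -0.55486978,  0.55588488, -0.43708461]), 'force': array([-0.04765023, -0.72883606, -1.04292383]), 'ft_torque': array([-0.03417759, -0.01921909,  0.00671889]), 'finger_gap': 85.49143412626023}
scene {'K': [[374.34, 0.0, 252.998], [0.0, 374.34, 194.342], [0.0, 0.0, 1.0]], 'R': [[0.72, 0.694, -0.004], [0.45, -0.471, -0.759], [-0.529, 0.544, -0.651]], 't': [-374.121, -196.479, 1166.914]}
top {'K': [[385.393, 0.0, 255.181], [0.0, 385.393, 185.595], [0.0, 0.0, 1.0]], 'R': [[0.012, -1.0, -0.017], [-0.995, -0.01, -0.098], [0.098, 0.018, -0.995]], 't': [-35.047, 527.025, 890.109]}
{'K': array([[319.9500031 ,   0.        , 259.65097442],
       [  0.        , 319.9500031 , 195.3859783 ],
       [  0.        ,   0.        ,   1.        ]]), 'T_tool_cam': array([[ 9.99999564e-01,  4.71004584e-04,  8.06576181e-04,
         4.38559338e-01],
       [-6.28321289e-04, -2.99726833e-01,  9.54024859e-01,
        -1.43291270e+02],
       [ 6.91102606e-04, -9.54024949e-01, -2.99726406e-01,
         7.63357074e+01],
       [ 0.00000000e+00,  0.00000000e+00,  0.00000000e+00,
         1.00000000e+00]])}
```

View pics/scene0.png

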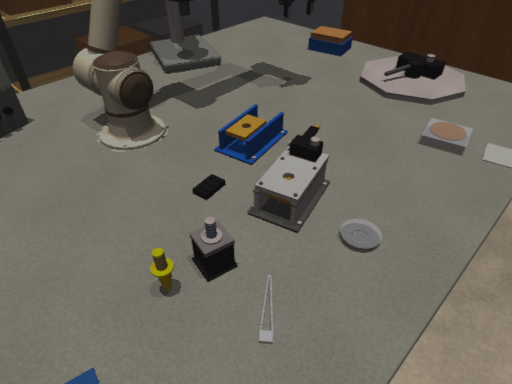

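View pics/top0.png

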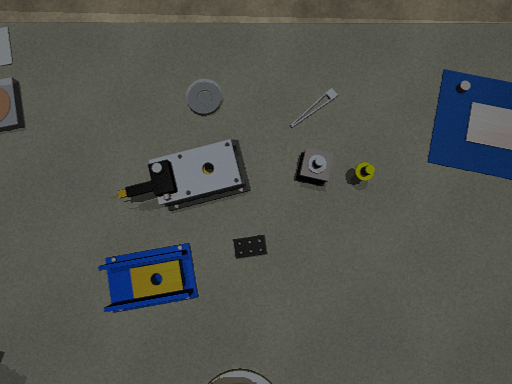

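The scene shows the steel drift with blue bands in a black stand at scene (211,232), top (318,163). The look-alikes are a yellow drift at scene (162,270), top (365,172), and a blue mount at top (155,280). The real mount is the aluminium-topped one at scene (292,180), top (205,170). The bare steel drift fits the description. I'll confirm it in enlarged crops.

```bash
python3 - <<'E'
import cv2,numpy as np
a=cv2.imread("pics/top0.png");b=cv2.imread("pics/scene0.png")
c1=cv2.resize(a[130:220,110:260],None,fx=5,fy=5,interpolation=cv2.INTER_CUBIC)[:, :]
c2=cv2.resize(a[140:200,280:380],None,fx=6,fy=6,interpolation=cv2.INTER_CUBIC)
c3=cv2.resize(b[120:310,140:340],None,fx=3,fy=3,interpolation=cv2.INTER_CUBIC)
cv2.imwrite("pics/c1.png",c1);cv2.imwrite("pics/c2.png",c2);cv2.imwrite("pics/c3.png",c3)
E
```

```text
(no output)
```

View pics/c1.png

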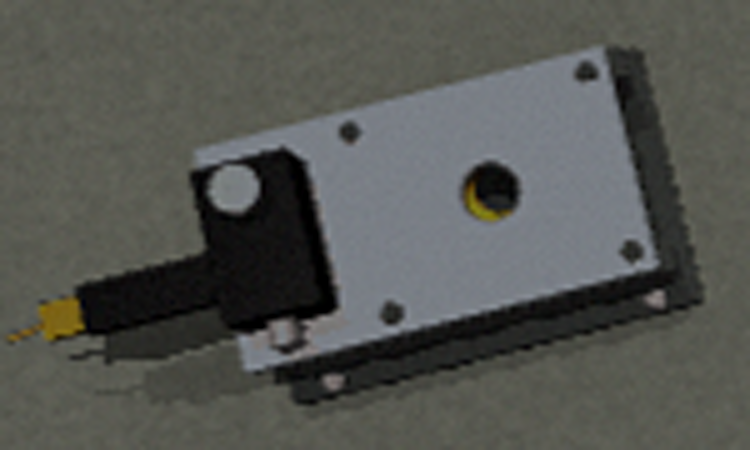

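View pics/c2.png

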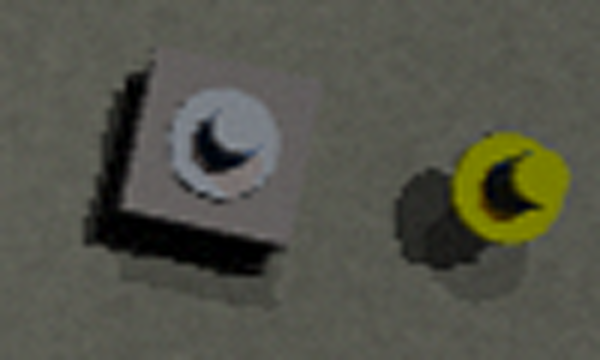

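View pics/c3.png

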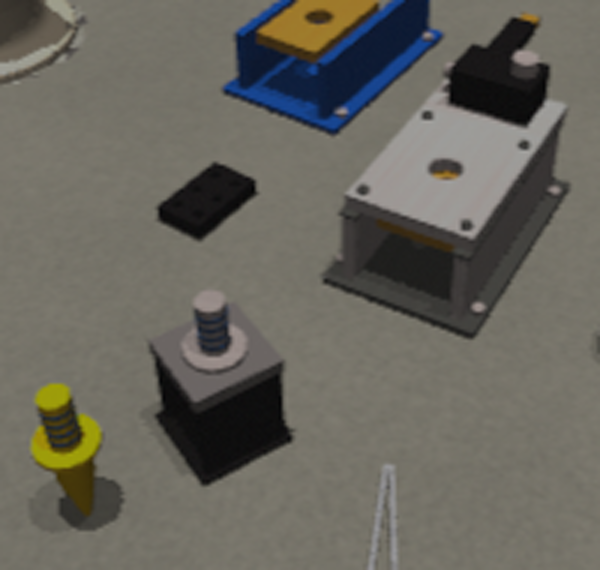

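The crops confirm it. The steel drift with banded handle is in the dark stand, with its collar at about (317.5,163.5) and handle top at about (320.5,160.5). The mount with the silver carriage has its hole at about (208,168), and brass is visible in the lower part of the hole, towards the image bottom.

```bash
cat > h.py <<'E'
import numpy as np,cv2
from workcell import robot
from scipy.spatial.transform import Rotation as Rn
def ray(name,u,v,z):
    i=robot.camera_info(name);K,R,t=map(np.array,(i["K"],i["R"],i["t"]))
    d=R.T@np.linalg.inv(K)@[u,v,1];c=-R.T@t
    return c+d*(z-c[2])/d[2]
def dep(name,d,u,v):
    i=robot.camera_info(name);K,R,t=map(np.array,(i["K"],i["R"],i["t"]))
    Z=d[int(round(v)),int(round(u))]
    return R.T@(np.linalg.inv(K)@[u,v,1]*Z-t)
def proj(name,X):
    i=robot.camera_info(name);K,R,t=map(np.array,(i["K"],i["R"],i["t"]))
    p=K@(R@np.array(X)+t);return p[:2]/p[2]
def wproj_setup(st):
    i=robot.camera_info("wrist");T=np.eye(4);T[:3,:3]=Rn.from_quat(st["tcp_rot"]).as_matrix();T[:3,3]=st["position"]
    return np.array(i["K"]),T@np.array(i["T_tool_cam"])
def wray(st,u,v,z):
    K,T=wproj_setup(st);d=T[:3,:3]@np.linalg.inv(K)@[u,v,1];c=T[:3,3]
    return c+d*(z-c[2])/d[2]
def wproj(st,X):
    K,T=wproj_setup(st);p=K@(T[:3,:3].T@(np.array(X)-T[:3,3]));return p[:2]/p[2]
E
python3 - <<'E'
from h import *
np.set_printoptions(precision=1,suppress=True)
s=lambda x,y,f,ox,oy:((x+.5)/f-.5+ox,(y+.5)/f-.5+oy)
T=np.load("pics/top0.npy");S=np.load("pics/scene0.npy")
hole=s(490,190,5,110,130)
print("hole top",ray("top",*hole,84))
cs=[ray("top",*s(x,y,5,110,130),84) for x,y in((195,150),(605,45),(658,268),(245,372))]
print("corners",np.array(cs)); print([np.linalg.norm(cs[i]-cs[i-1]) for i in range(4)])
print("depth at plate",dep("top",T,195,175))
c=np.array(cs); d=(c[0]+c[3]-c[1]-c[2]); print("yaw of +y axis",np.degrees(np.arctan2(d[1],d[0])))
yd=d/np.linalg.norm(d); print("hole pred", (c[1]+c[2])/2+65*yd)
print("collar",ray("top",*s(225,143,6,280,140),84),"handle",ray("top",*s(247,123,6,280,140),124), dep("top",T,320,160), dep("top",T,316,168))
print("scene: hole",ray("scene",*s(446,168,3,140,120),84),"collar",ray("scene",*s(214,349,3,140,120),84),"htop",ray("scene",*s(209,299,3,140,120),124))
print("scene depth", dep("scene",S,*s(300,200,3,140,120)),dep("scene",S,*s(420,200,3,140,120)))
for n,u,v in(("dish",204,97),("block",250,246),("tw",315,108)): print(n,ray("top",u,v,10))
sc=[ray("top",*s(x,y,6,280,140),80) for x,y in((160,47),(317,80),(285,245),(125,208))];print("stand",np.array(sc),np.mean(sc,0))
st=robot.state();print(Rn.from_quat(st["tcp_rot"]).as_matrix())
E
```

```text
hole top [561.   76.7  84. ]
corners [[578.  210.1  84. ]
 [627.5  26.3  84. ]
 [526.7   0.9  84. ]
 [478.4 183.8  84. ]]
[np.float64(102.97472137225846), np.float64(190.31324019838047), np.float64(103.94166524289234), np.float64(189.25725224758554)]
depth at plate [544.4 104.9  81.6]
yaw of +y axis 104.93320108921333
hole pred [560.3  76.4  84. ]
collar [ 572.7 -167.8   84. ] handle [ 573.6 -169.9  124. ] [ 573.9 -168.4  123.3] [ 562.5 -165.5   83. ]
scene: hole [560.9  74.4  84. ] collar [ 574.9 -172.    84. ] htop [ 571.4 -169.   124. ]
scene depth [432.9  40.9  -0.4] [571.   32.5  83.1]
dish [748.2 100.4  10. ]
block [384.3 -18.4  10. ]
tw [ 722.1 -173.9   10. ]
stand [[ 609.5 -144.2   80. ]
 [ 597.5 -202.8   80. ]
 [ 535.3 -190.5   80. ]
 [ 548.5 -131.1   80. ]] [ 572.7 -167.2   80. ]
[[-0.2 -0.   1. ]
 [-1.  -0.  -0.2]
 [ 0.  -1.   0. ]]
```

```bash
cat >> h.py <<'E'
YM=np.radians(104.93); MX=np.array([np.sin(YM),-np.cos(YM),0]); MY=np.array([np.cos(YM),np.sin(YM),0])
def go(X,st=None):
    "shift in tool axes to TCP target X, and yaw(deg about tool y) to make tool x = -MY"
    st=st or robot.state();R=Rn.from_quat(st["tcp_rot"]).as_matrix()
    s=R.T@(np.array(X)-st["position"])
    x=R.T@(-MY); yaw=np.degrees(np.arctan2(-x[2],x[0])) # rot about y: x->(cos,0,-sin)
    return np.round(s,2),round(yaw,2)
E
python3 - <<'E'
from h import *
T=np.load("pics/top0.npy")
st=robot.state();print(np.round(Rn.from_quat(st["tcp_rot"]).as_matrix(),3))
h=np.array([560.8,76,0]); print(MX,MY); X=h-76*MX+[0,0,180]; print(X,go(X))
print("yellow",dep("top",T,365,172),dep("top",T,367,170))
E
```

```text
[[-0.234 -0.     0.972]
 [-0.972 -0.002 -0.234]
 [ 0.002 -1.     0.   ]]
[0.96624131 0.25763875 0.        ] [-0.25763875  0.96624131  0.        ]
[487.36566025  56.41945491 180.        ] (array([455.58,  51.28, 460.78]), np.float64(-28.45))
yellow [ 551.65488569 -268.42386468  104.34654299] [ 554.79821023 -270.36349741  113.30793756]
```

```bash
python3 -m inch '[100,456,20,461,-28.4,100,456,20,461,-28.4,100,456,20,461,-28.4,100,456,20,461,-28.4,100,456,20,461,-28.4]'; python3 -c "
from h import *
h=np.array([560.8,76,0]);X=h-76*MX+[0,0,115]; print(go(X))"
```

```text
time_s: 0.52
position: [256.0, 428.5, 224.3]
tcp_rot: [0.563, -0.429, 0.43, -0.561]
force: [0.3, -0.3, 0.2]
finger_gap: 85.3
(array([419.36, 110.27, 126.19]), np.float64(0.22))
```

```bash
python3 -m inch '[100,419,60,126,0.2,100,419,60,126,0.2,100,419,60,126,0.2,100,419,60,126,0.2,100,419,60,126,0.2]'; python3 -m inch '[60,240,75,72,0,60,240,75,72,0,60,240,75,72,0,60,240,75,72,0,60,240,75,72,0]' ; python3 -c "
from h import *
h=np.array([560.8,76,0]);X=h-76*MX+[0,0,115]; print(go(X))"
```

```text
time_s: 0.93
position: [364.6, 253.1, 196.6]
tcp_rot: [0.562, -0.43, 0.431, -0.56]
force: [0.9, 0.7, 0.1]
finger_gap: 85.7
time_s: 1.35
position: [469.1, 82.8, 137.2]
tcp_rot: [0.562, -0.43, 0.431, -0.56]
force: [0.5, 0.6, 0.0]
finger_gap: 51.7
(array([30.19, 22.24, 10.88]), np.float64(0.07))
```

```bash
python3 -m inch '[60,30,20,11,0,60,30,20,11,0,60,30,20,11,0,60,30,20,11,0,60,30,20,11,0]'; python3 - <<'E'
from h import *
st=robot.state();p,d=robot.camera("wrist")
np.savez("pics/w1.npz",p=p,d=d,pos=st["position"],rot=st["tcp_rot"])
print(st["position"],st["force"],wproj(st,[560.8,76,84]))
u,v=wproj(st,[560.8,76,84]).astype(int)
cv2.imwrite("pics/w1.png",p[:,:,::-1]); c=p[max(v-60,0):v+60,max(u-70,0):u+70,::-1];print(max(v-60,0),max(u-70,0))
cv2.imwrite("pics/w1c.png",cv2.resize(c,None,fx=5,fy=5,interpolation=cv2.INTER_CUBIC))
E
```

```text
time_s: 1.77
position: [487.4, 57.5, 117.8]
tcp_rot: [0.562, -0.43, 0.431, -0.561]
force: [0.9, 0.3, -0.1]
finger_gap: 51.3
[487.41404152  57.53274776 117.82853498] [ 0.89232992  0.3407847  -0.12449455] [261.28422163  95.739099  ]
35 191
```

View pics/w1.png

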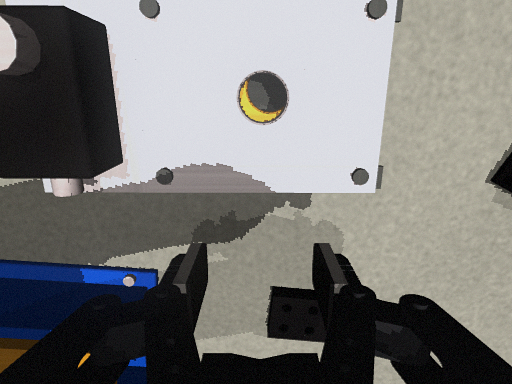

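View pics/w1c.png

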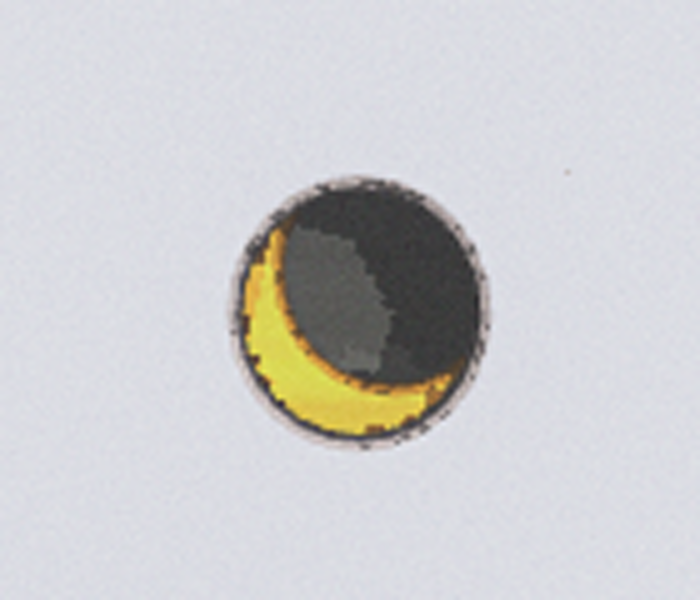

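The wrist view is nearly straight down on the carriage hole at (263,97). A brass crescent lies along the hole's lower-left, so the hidden hole is offset to the upper right of the image, which is mount −y and +x. I'll fit circles to both edges.

```bash
cat > fit.py <<'E'
from h import *
from scipy.optimize import least_squares
np.set_printoptions(precision=2,suppress=True)
w=np.load("pics/w1.npz");p=w["p"];st=dict(position=w["pos"],tcp_rot=w["rot"])
hsv=cv2.cvtColor(p,cv2.COLOR_RGB2HSV)
y0,x0=35,191
s=lambda x,y:((x+.5)/5-.5+x0,(y+.5)/5-.5+y0)
sub=p[60:135,220:310].astype(int)
yel=((sub[:,:,0]-sub[:,:,2])>50)
lum=sub.sum(2)/3
ins=(lum<110)|yel
ins=cv2.morphologyEx(ins.astype(np.uint8),cv2.MORPH_CLOSE,np.ones((3,3)))
n,l,stt,cen=cv2.connectedComponentsWithStats(ins);k=1+np.argmax(stt[1:,4]);m=(l==k).astype(np.uint8)
cs,_=cv2.findContours(m,cv2.RETR_EXTERNAL,cv2.CHAIN_APPROX_NONE);c=max(cs,key=len)[:,0]+[220,60]
def circ(P,r=None):
    if r: f=lambda q:np.hypot(P[:,0]-q[0],P[:,1]-q[1])-r; q=least_squares(f,P[:,:2].mean(0),loss="soft_l1",f_scale=.3)
    else: f=lambda q:np.hypot(P[:,0]-q[0],P[:,1]-q[1])-q[2]; q=least_squares(f,[*P[:,:2].mean(0),13],loss="soft_l1",f_scale=.3)
    return q.x,np.sqrt(np.mean(f(q.x)**2))
P=np.array([wray(st,u,v,84) for u,v in c]);H,e=circ(P);print("carriage hole",H,e)
# inner edge: for each column the top-most? use yellow->dark transitions adjacent to dark non-yellow region
yy,xx=np.nonzero(yel);print("yel px",len(yy))
edge=[]
hc=np.array(wproj(st,[H[0],H[1],70]))
for a in np.radians(np.arange(100,200,4)):   # image angle (down-left), ray from hole centre outwards
    for r in np.arange(2,24,.25):
        u,v=hc+[3,-4]+r*np.array([np.cos(a),np.sin(a)]);
        if p[int(round(v)),int(round(u)),0].astype(int)-p[int(round(v)),int(round(u)),2]>50: edge.append((u,v));break
E=np.array(edge);L=np.array([wray(st,u,v,70) for u,v in E]);L1,e1=circ(L,13);print("lower hole r13",L1,e1);L2,e2=circ(L);print("free",L2,e2)
for n,q in(("r13",L1),("free",L2)):
    d=np.array([q[0]-H[0],q[1]-H[1],0]);print(n,"lower-carriage in mount x,y",d@MX,d@MY)
im=cv2.resize(p[y0:155,x0:331,::-1],None,fx=5,fy=5,interpolation=cv2.INTER_CUBIC)
def dr(q,z,r,col):
    for a in np.linspace(0,6.28,90):
        u,v=wproj(st,[q[0]+r*np.cos(a),q[1]+r*np.sin(a),z]);cv2.circle(im,(int((u-x0+.5)*5),int((v-y0+.5)*5)),1,col,-1)
dr(H,84,H[2],(0,0,255));dr(H,84,13,(255,0,255));dr(L1,70,13,(0,160,0))
cv2.imwrite("pics/fit1.png",im)
E
python3 fit.py
```

```text
carriage hole [560.12  75.13  12.77] 0.2667584639094844
yel px 560
lower hole r13 [566.07  72.35] 0.24199966627943129
free [565.24  73.    12.02] 0.23168702510133643
r13 lower-carriage in mount x,y 5.035765346918537 -4.214907080926409
free lower-carriage in mount x,y 4.403254311046387 -3.3743863640639074
```

```bash
sleep 0.1
```

```text
(no output)
```

View pics/fit1.png

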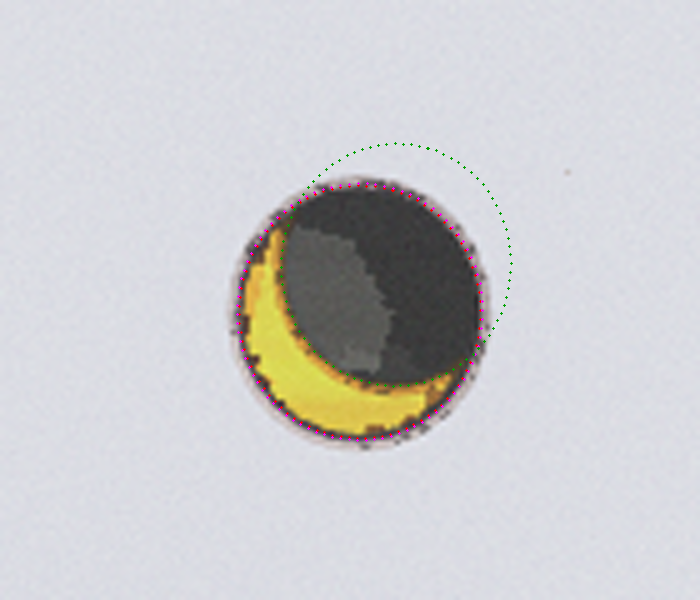

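Both edges fit well. The lower hole is about +5.0 mm in x and −4.2 mm in y from the carriage hole, in mount axes. Next I go to hover over the drift.

```bash
python3 -c "
from h import *
print(go([573,-168.8,165]), go(np.array([573,-168.8,165])-30*MX))"
```

```text
(array([241.19, -46.48,  23.56]), np.float64(0.18)) (array([241.09, -46.49,  -6.44]), np.float64(0.18))
```

```bash
python3 -m inch '[60,100,-47,0,0.2,60,200,-47,-3,0.2,60,241,-47,-6,0.2,60,241,-47,-6,0.2,60,241,-47,-6,0.2]';python3 -m inch '[60,40,0,0,0,60,40,0,0,0,60,40,0,0,0,60,40,0,0,0,60,40,0,0,0]'; python3 - <<'E'
from h import *
st=robot.state();p,d=robot.camera("wrist")
np.savez("pics/w2.npz",p=p,d=d,pos=st["position"],rot=st["tcp_rot"])
print(st["position"],st["force"],wproj(st,[573,-168.8,124]),wproj(st,[573,-168.8,84]))
cv2.imwrite("pics/w2.png",p[:,:,::-1])
E
```

```text
time_s: 2.23
position: [536.4, -139.9, 162.0]
tcp_rot: [-0.561, 0.429, -0.431, 0.562]
force: [1.5, 2.0, 0.1]
finger_gap: 51.2
time_s: 2.65
position: [546.6, -176.8, 162.4]
tcp_rot: [-0.562, 0.428, -0.431, 0.562]
force: [0.3, -0.5, -0.4]
finger_gap: 51.4
[ 546.62167348 -176.7953174   162.38684011] [ 0.32677838 -0.46728342 -0.35217985] [257.55267284 181.6830124 ] [257.72736266 167.17138196]
```

View pics/w2.png

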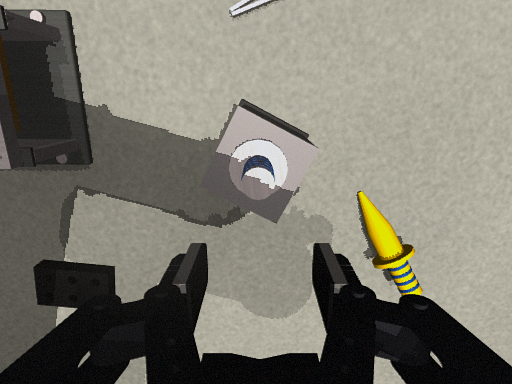

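The drift is at image (258,170). The yellow look-alike at (390,240) is about 100 mm away and clear of the right finger. I'll zoom in to refine the drift's position.

```bash
python3 - <<'E'
import cv2
a=cv2.imread("pics/w2.png")[125:215,200:320];cv2.imwrite("pics/w2c.png",cv2.resize(a,None,fx=6,fy=6,interpolation=cv2.INTER_CUBIC))
E
```

```text
(no output)
```

View pics/w2c.png

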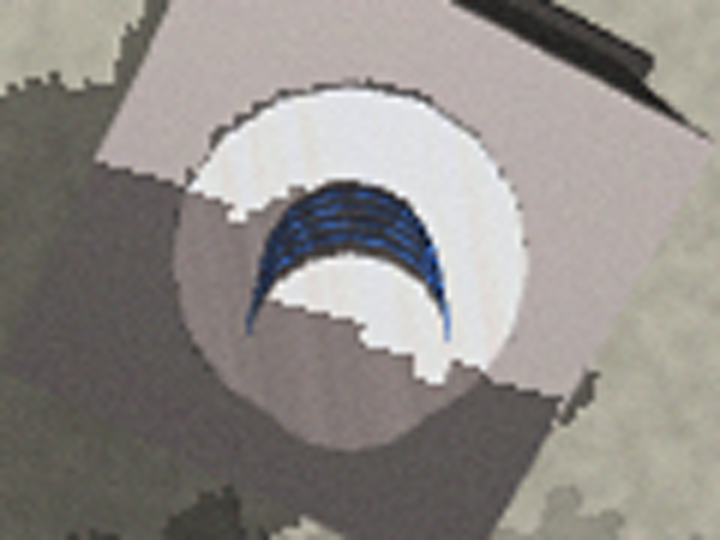

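```bash
python3 -c "
from h import *
print(go([572.9,-168.8,88]))"
```

```text
(array([-0.95, 74.45, 27.16]), np.float64(0.33))
```

```bash
python3 -m inch '[60,-1,5,20,0.3,60,-1,10,27.2,0.3,60,-1,20,27.2,0.3,60,-1,40,27.2,0.3,60,-1,55,27.2,0.3]';python3 -c "
from h import *
print(go([572.9,-168.8,88]))"
```

```text
time_s: 3.12
position: [571.8, -167.8, 105.7]
tcp_rot: [-0.561, 0.43, -0.431, 0.561]
force: [-0.1, 0.2, -0.5]
finger_gap: 51.5
(array([ 1.26, 17.74,  0.77]), np.float64(0.09))
```

```bash
python3 -m inch '[60,1.3,9,0.8,0,60,1.3,17,0.8,0,60,1.3,17.5,0.8,0,60,1.3,17.5,0.8,0,60,1.3,17.5,0.8,0]';python3 - <<'E'
from h import *
print(go([572.9,-168.8,88]))
st=robot.state();p,d=robot.camera("wrist");cv2.imwrite("pics/w3.png",p[100:,:,::-1]);print(st["position"])
E
```

```text
time_s: 3.53
position: [573.5, -168.9, 88.9]
tcp_rot: [-0.561, 0.429, -0.431, 0.561]
force: [0.3, 0.4, 0.7]
finger_gap: 50.9
(array([-0.27,  0.94, -0.51]), np.float64(0.11))
[ 573.45973255 -168.92461575   88.94491841]
```

View pics/w3.png

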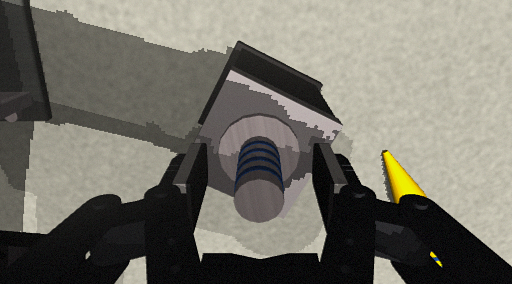

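```bash
python3 -m inch '[20,0,0,0,0,15,0,0,0,0,15,0,0,0,0,15,0,0,0,0,15,0,0,0,0]' 100;python3 -m inch '[15,0,0,0,0,15,0,0,0,0,15,0,0,0,0,15,0,0,0,0,15,0,0,0,0]' 100;
```

```text
time_s: 4.0
position: [574.0, -168.9, 90.2]
tcp_rot: [-0.561, 0.429, -0.432, 0.562]
force: [-0.6, 0.4, 5.5]
finger_gap: 17.8
time_s: 4.42
position: [573.9, -168.9, 90.2]
tcp_rot: [-0.561, 0.429, -0.432, 0.562]
force: [-1.3, 0.3, 3.1]
finger_gap: 18.1
```

```bash
python3 -m inch '[15,0,-4,0,0,15,0,-12,0,0,15,0,-25,0,0,15,0,-35,0,0,15,0,-45,0,0]';python3 -m inch '[15,0,-15,0,0,15,0,-35,0,0,15,0,-50,0,0,15,0,-55,0,0,15,0,-55,0,0]';python3 -m inch '[15,0,0,0,0,15,0,0,0,0,15,0,0,0,0,15,0,0,0,0,15,0,0,0,0]';python3 - <<'E'
from h import *
st=robot.state();p,d=robot.camera("wrist");cv2.imwrite("pics/w4.png",p[:,:,::-1]);print(st["position"],st["force"])
p,d=robot.camera("scene");cv2.imwrite("pics/s4.png",cv2.resize(p[150:300,120:320,::-1],None,fx=4,fy=4,interpolation=cv2.INTER_CUBIC))
E
```

```text
time_s: 4.83
position: [573.7, -168.9, 136.0]
tcp_rot: [-0.561, 0.429, -0.432, 0.562]
force: [0.7, -0.4, -1.7]
finger_gap: 17.8
time_s: 5.25
position: [574.1, -168.9, 192.9]
tcp_rot: [-0.56, 0.428, -0.433, 0.562]
force: [0.3, 0.2, -3.2]
finger_gap: 17.6
time_s: 5.67
position: [573.8, -168.8, 192.1]
tcp_rot: [-0.56, 0.428, -0.433, 0.562]
force: [0.0, -0.3, -2.7]
finger_gap: 17.7
[ 573.83719484 -168.83423362  192.13701846] [ 0.03293544 -0.25339911 -2.66138246]
```

View pics/w4.png

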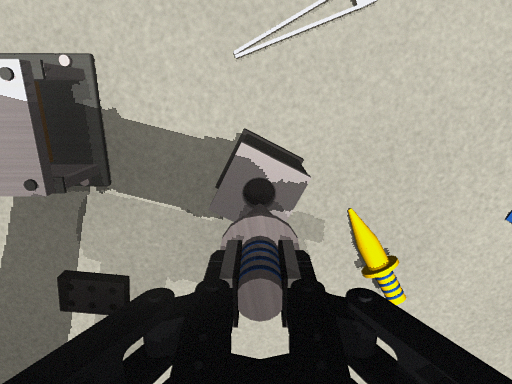

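View pics/s4.png

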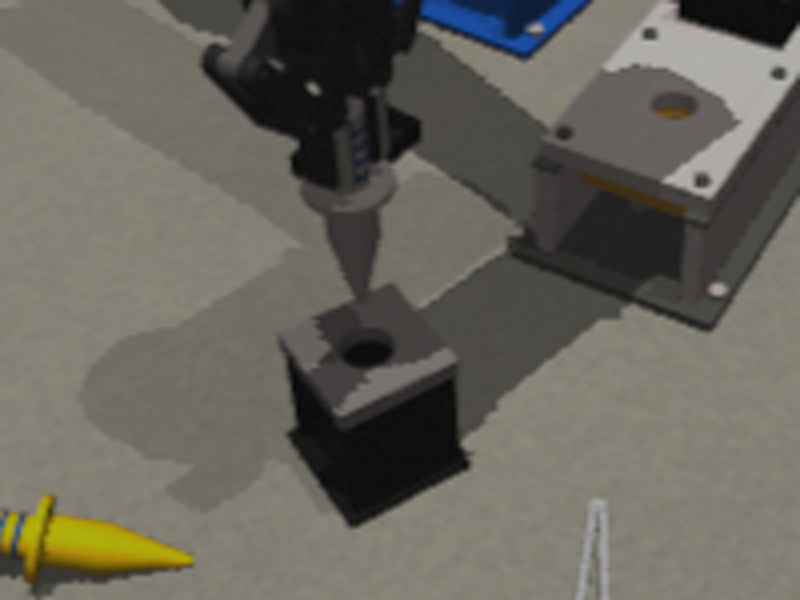

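The grasp is good. The drift hangs vertical, and the empty stand is left in place. The yellow look-alike had already toppled by itself before I got near it. From the grasp, tip z ≈ TCP − 80. Now I carry the drift over the mount.

```bash
cat >> h.py <<'E'
OFF=np.array([-0.9,0.1,0]); CH=np.array([560.12,75.13,0]); LH=np.array([566.07,72.35,0])
def rep():
    st=robot.state();R=Rn.from_quat(st["tcp_rot"]).as_matrix();a=st["position"]+OFF
    print("axis rel LH (mx,my): %.2f %.2f tipz %.1f collar %.1f"%((a-LH)@MX,(a-LH)@MY,a[2]-80.2,a[2]-10.2),
     "F mx,my,z: %.1f %.1f %.1f"%(st["force"]@MX,st["force"]@MY,st["force"][2]),"M %s"%np.round(st["ft_torque"],2),"tool y %s"%np.round(R[:,1],3),"t %.2f gap %.1f"%(st["time_s"],st["finger_gap"]))
E
python3 -c "
from h import *
rep(); print(go((CH+LH)/2-OFF+[0,0,185]))"
```

```text
axis rel LH (mx,my): -55.29 -234.77 tipz 112.3 collar 182.3 F mx,my,z: -0.7 0.2 -0.7 M [0.   0.02 0.02] tool y [ 0.007 -0.002 -1.   ] t 5.77 gap 18.1
(array([-236.81,    7.02,   53.19]), np.float64(0.11))
```

```bash
python3 -m inch '[15,-25,3,6,0.1,15,-60,5,14,0.1,15,-100,7,24,0.1,15,-135,7,32,0.1,15,-170,7,40,0.1]';python3 -m inch '[15,-25,0,5,0,15,-45,0,9,0,15,-60,0,12,0,15,-66,0,13,0,15,-66,0,13,0]'; python3 -c "
from h import *
rep(); print(go((CH+LH)/2-OFF+[0,0,185]))"
```

```text
time_s: 6.18
position: [568.2, 7.3, 185.0]
tcp_rot: [-0.56, 0.428, -0.433, 0.562]
force: [0.9, 0.9, -2.0]
finger_gap: 17.8
time_s: 6.6
position: [563.7, 75.5, 184.8]
tcp_rot: [-0.56, 0.428, -0.433, 0.562]
force: [0.2, 0.2, -2.2]
finger_gap: 17.6
axis rel LH (mx,my): -2.27 3.99 tipz 104.6 collar 174.6 F mx,my,z: 0.3 0.2 -2.2 M [-0.   -0.01 -0.03] tool y [ 0.007 -0.002 -1.   ] t 6.60 gap 17.6
(array([ 1.88, -0.2 , -0.25]), np.float64(0.11))
```

```bash
python3 -m inch '[15,1,4,0,0,15,1.9,8,-0.2,0,15,1.9,12,-0.2,0,15,1.9,15,-0.2,0,15,1.9,15,-0.2,0]'; python3 - <<'E'
from h import *
rep()
p,d=robot.camera("scene");cv2.imwrite("pics/s5.png",cv2.resize(p[120:220,230:350,::-1],None,fx=6,fy=6,interpolation=cv2.INTER_CUBIC))
st=robot.state();a=st["position"]+OFF
print([((proj("scene",X)-[230,120]+.5)*6).round() for X in (a-[0,0,80.2],CH+[0,0,84],LH+[0,0,70])])
p,d=robot.camera("wrist");cv2.imwrite("pics/w5.png",p[:,:,::-1])
E
```

```text
time_s: 7.02
position: [563.6, 72.6, 168.6]
tcp_rot: [-0.56, 0.429, -0.433, 0.561]
force: [0.2, 0.2, -2.0]
finger_gap: 18.1
axis rel LH (mx,my): -3.20 1.25 tipz 88.4 collar 158.4 F mx,my,z: 0.2 0.2 -2.0 M [ 0.06  0.06 -0.02] tool y [ 0.005 -0.002 -1.   ] t 7.02 gap 18.1
[array([356., 331.]), array([353., 335.]), array([358., 374.])]
```

View pics/s5.png

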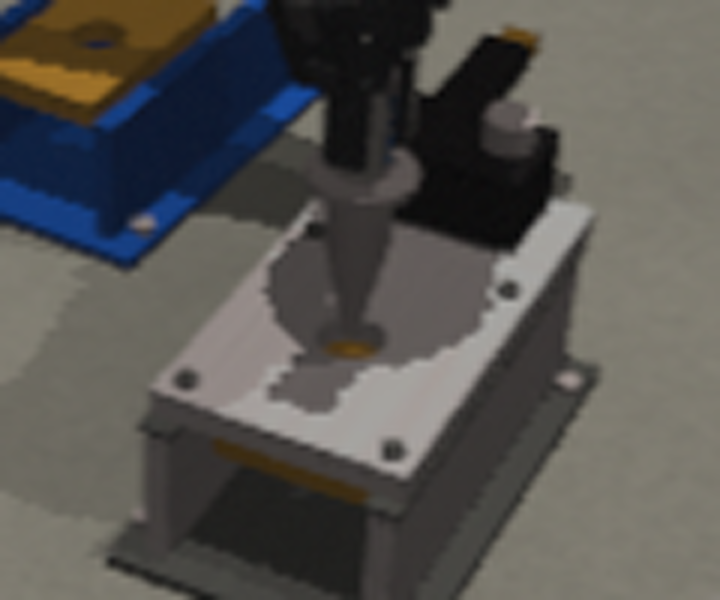

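View pics/w5.png

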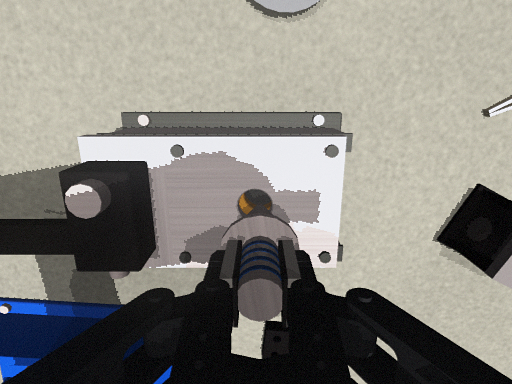

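```bash
python3 -m inch '[15,0,2,1.5,0,15,0,5,1.7,0,15,0,8,1.7,0,15,0,11,1.7,0,15,0,14,1.7,0]'; python3 -c "
from h import *
rep()"
```

```text
time_s: 7.53
position: [565.8, 73.5, 155.1]
tcp_rot: [-0.56, 0.428, -0.433, 0.562]
force: [0.5, 0.3, -2.2]
finger_gap: 17.7
axis rel LH (mx,my): -0.81 1.55 tipz 74.9 collar 144.9 F mx,my,z: 0.5 0.2 -2.2 M [-0.02  0.03 -0.02] tool y [ 0.007 -0.002 -1.   ] t 7.53 gap 17.7
```

```bash
python3 -m inch '[15,0.3,2,0.2,0,15,0.3,4,0.2,0,15,0.3,6,0.2,0,15,0.3,8,0.2,0,15,0.3,8,0.2,0]'; python3 -c "
from h import *
rep()"; python3 -m inch '[15,0.3,1,0.2,0,15,0.3,2,0.2,0,15,0.5,3,0.2,0,15,0.5,4,0.2,0,15,0.5,4,0.2,0]'; python3 -c "
from h import *
rep()"
```

```text
time_s: 7.95
position: [565.8, 73.2, 146.6]
tcp_rot: [-0.56, 0.428, -0.433, 0.562]
force: [-0.4, -0.2, -2.2]
finger_gap: 17.9
axis rel LH (mx,my): -0.84 1.21 tipz 66.4 collar 136.4 F mx,my,z: -0.4 -0.1 -2.2 M [-0.02 -0.02 -0.02] tool y [ 0.006 -0.002 -1.   ] t 7.95 gap 17.9
time_s: 8.37
position: [566.1, 72.7, 142.4]
tcp_rot: [-0.56, 0.428, -0.432, 0.561]
force: [-0.4, 0.0, -2.2]
finger_gap: 18.0
axis rel LH (mx,my): -0.73 0.67 tipz 62.2 collar 132.2 F mx,my,z: -0.4 0.1 -2.2 M [ 0.04  0.05 -0.05] tool y [ 0.005 -0.002 -1.   ] t 8.37 gap 18.0
```

The tip is now about 8 mm below the top of the lower plate with no contact. From here I go in smaller steps and watch the forces.

```bash
python3 -m inch '[15,0.3,0.8,0.3,0,15,0.4,1.6,0.4,0,15,0.4,2.4,0.4,0,15,0.4,3,0.4,0,15,0.4,3,0.4,0]'; python3 -c "
from h import *
rep()"; python3 -m inch '[15,0.2,0.8,0.3,0,15,0.2,1.6,0.3,0,15,0.2,2.4,0.3,0,15,0.2,3,0.3,0,15,0.2,3,0.3,0]'; python3 -c "
from h import *
rep()"
```

```text
time_s: 8.78
position: [566.3, 72.7, 139.5]
tcp_rot: [-0.56, 0.429, -0.432, 0.561]
force: [-1.2, 2.2, -0.4]
finger_gap: 17.4
axis rel LH (mx,my): -0.53 0.59 tipz 59.3 collar 129.3 F mx,my,z: -0.6 2.4 -0.4 M [ 0.75  0.74 -0.02] tool y [ 0.005 -0.002 -1.   ] t 8.78 gap 17.4
time_s: 9.2
position: [566.3, 72.4, 136.2]
tcp_rot: [-0.561, 0.429, -0.432, 0.561]
force: [-3.5, 1.1, 0.7]
finger_gap: 17.8
axis rel LH (mx,my): -0.55 0.34 tipz 56.0 collar 126.0 F mx,my,z: -3.1 2.0 0.7 M [ 0.66  1.08 -0.01] tool y [ 0.004 -0.002 -1.   ] t 9.20 gap 17.8
```

```bash
python3 -m inch '[15,0.2,0.8,0.3,0,15,0.2,1.6,0.4,0,15,0.2,2.4,0.4,0,15,0.2,3,0.4,0,15,0.2,3,0.4,0]'; python3 -c "
from h import *
rep()"; python3 -m inch '[15,0.1,0.8,0.3,0,15,0.2,1.6,0.3,0,15,0.2,2.4,0.3,0,15,0.2,3,0.3,0,15,0.2,3,0.3,0]'; python3 -c "
from h import *
rep()"
```

```text
time_s: 9.62
position: [566.7, 72.3, 133.0]
tcp_rot: [-0.561, 0.429, -0.432, 0.561]
force: [-3.6, 1.8, 0.8]
finger_gap: 17.5
axis rel LH (mx,my): -0.25 0.13 tipz 52.8 collar 122.8 F mx,my,z: -3.1 2.7 0.8 M [ 0.59  1.   -0.02] tool y [ 0.004 -0.002 -1.   ] t 9.62 gap 17.5
time_s: 10.03
position: [567.0, 72.2, 129.7]
tcp_rot: [-0.561, 0.429, -0.432, 0.561]
force: [-2.7, 1.9, 0.0]
finger_gap: 17.7
axis rel LH (mx,my): 0.01 -0.08 tipz 49.5 collar 119.5 F mx,my,z: -2.1 2.5 0.0 M [ 0.56  0.95 -0.01] tool y [ 0.004 -0.002 -1.   ] t 10.03 gap 17.7
```

```bash
python3 -m inch '[15,0,1,0,0,15,0,2,0,0,15,0,3,0,0,15,0,4,0,0,15,0,4,0,0]'; python3 -c "
from h import *
rep()"; python3 -m inch '[15,0,1,0,0,15,0,2,0,0,15,0,3,0,0,15,0,4,0,0,15,0,4,0,0]'; python3 -c "
from h import *
rep()"
```

```text
time_s: 10.45
position: [566.9, 72.2, 125.4]
tcp_rot: [-0.561, 0.429, -0.432, 0.561]
force: [-3.2, 2.1, 0.3]
finger_gap: 17.8
axis rel LH (mx,my): -0.04 -0.06 tipz 45.2 collar 115.2 F mx,my,z: -2.6 2.8 0.3 M [ 0.59  0.91 -0.01] tool y [ 0.003 -0.002 -1.   ] t 10.45 gap 17.8
time_s: 10.87
position: [566.7, 72.1, 120.9]
tcp_rot: [0.561, -0.429, 0.432, -0.561]
force: [-2.4, 2.4, -1.3]
finger_gap: 17.9
axis rel LH (mx,my): -0.26 -0.06 tipz 40.7 collar 110.7 F mx,my,z: -1.7 2.9 -1.3 M [0.66 0.76 0.02] tool y [ 0.003 -0.002 -1.   ] t 10.87 gap 17.9
```

```bash
python3 -m inch '[15,0,0.8,0,0,15,0,1.6,0,0,15,0,2.4,0,0,15,0,3,0,0,15,0,3,0,0]'; python3 -c "
from h import *
rep()"; python3 -m inch '[15,0,0.8,0,0,15,0,1.6,0,0,15,0,2.4,0,0,15,0,3,0,0,15,0,3,0,0]'; python3 -c "
from h import *
rep()"
```

```text
time_s: 11.28
position: [566.6, 72.1, 117.6]
tcp_rot: [0.561, -0.429, 0.432, -0.561]
force: [-1.7, 2.0, -1.2]
finger_gap: 17.5
axis rel LH (mx,my): -0.37 -0.07 tipz 37.4 collar 107.4 F mx,my,z: -1.2 2.4 -1.2 M [ 0.57  0.81 -0.  ] tool y [ 0.002 -0.002 -1.   ] t 11.28 gap 17.5
time_s: 11.7
position: [566.6, 72.1, 114.4]
tcp_rot: [0.561, -0.429, 0.432, -0.561]
force: [-2.7, 1.7, -1.0]
finger_gap: 18.1
axis rel LH (mx,my): -0.37 -0.07 tipz 34.2 collar 104.2 F mx,my,z: -2.2 2.3 -1.0 M [0.6  0.8  0.01] tool y [ 0.002 -0.002 -1.   ] t 11.70 gap 18.1
```

```bash
python3 -m inch '[15,0,0.5,0,0,15,0,1,0,0,15,0,1.5,0,0,15,0,2,0,0,15,0,2,0,0]'; python3 -c "
from h import *
rep()"; python3 -m inch '[15,0,0.5,0,0,15,0,1,0,0,15,0,1.5,0,0,15,0,1.5,0,0,15,0,1.5,0,0]'; python3 -c "
from h import *
rep()"
```

```text
time_s: 12.12
position: [566.6, 72.1, 112.3]
tcp_rot: [0.561, -0.429, 0.432, -0.561]
force: [-2.0, 1.7, -0.0]
finger_gap: 17.8
axis rel LH (mx,my): -0.39 -0.06 tipz 32.1 collar 102.1 F mx,my,z: -1.5 2.1 -0.0 M [ 0.59  0.85 -0.05] tool y [ 0.002 -0.002 -1.   ] t 12.12 gap 17.8
time_s: 12.53
position: [566.6, 72.1, 110.8]
tcp_rot: [0.561, -0.43, 0.432, -0.561]
force: [-2.0, 2.2, -1.1]
finger_gap: 17.8
axis rel LH (mx,my): -0.37 -0.06 tipz 30.6 collar 100.6 F mx,my,z: -1.3 2.7 -1.1 M [ 0.56  0.85 -0.  ] tool y [ 0.002 -0.002 -1.   ] t 12.53 gap 17.8
```

```bash
python3 -m inch '[15,0,0.3,0,0,15,0,0.6,0,0,15,0,0.9,0,0,15,0,1.2,0,0,15,0,1.2,0,0]'; python3 -c "
from h import *
rep()"; python3 -m inch '[15,0,0.3,0,0,15,0,0.6,0,0,15,0,0.9,0,0,15,0,1.2,0,0,15,0,1.2,0,0]'; python3 -c "
from h import *
rep()"
```

```text
time_s: 12.95
position: [566.8, 72.1, 109.6]
tcp_rot: [0.561, -0.429, 0.432, -0.561]
force: [-3.2, 2.9, 0.6]
finger_gap: 18.0
axis rel LH (mx,my): -0.24 -0.05 tipz 29.4 collar 99.4 F mx,my,z: -2.3 3.6 0.6 M [ 0.61  0.85 -0.06] tool y [ 0.003 -0.002 -1.   ] t 12.95 gap 18.0
time_s: 13.37
position: [567.0, 72.2, 108.5]
tcp_rot: [-0.561, 0.429, -0.432, 0.561]
force: [-1.9, 2.4, 0.5]
finger_gap: 18.0
axis rel LH (mx,my): -0.01 -0.01 tipz 28.3 collar 98.3 F mx,my,z: -1.2 2.9 0.5 M [ 0.65  0.73 -0.  ] tool y [ 0.003 -0.002 -1.   ] t 13.37 gap 18.0
```

```bash
python3 -m inch '[15,0,0.3,0.1,0,15,0,0.6,0.2,0,15,0,0.9,0.2,0,15,0,1.2,0.2,0,15,0,1.2,0.2,0]'; python3 -c "
from h import *
rep()"; python3 -m inch '[15,0,0.3,0,0,15,0,0.6,0,0,15,0,0.9,0,0,15,0,1.2,0,0,15,0,1.2,0,0]'; python3 -c "
from h import *
rep()"
```

```text
time_s: 13.78
position: [567.2, 72.3, 107.1]
tcp_rot: [-0.561, 0.429, -0.432, 0.561]
force: [-2.0, 2.5, 0.4]
finger_gap: 17.8
axis rel LH (mx,my): 0.20 -0.01 tipz 26.9 collar 96.9 F mx,my,z: -1.3 2.9 0.4 M [0.69 0.71 0.03] tool y [ 0.003 -0.002 -1.   ] t 13.78 gap 17.8
time_s: 14.2
position: [567.2, 72.3, 105.9]
tcp_rot: [-0.561, 0.429, -0.432, 0.561]
force: [-1.8, 2.7, -0.4]
finger_gap: 17.2
axis rel LH (mx,my): 0.25 0.00 tipz 25.7 collar 95.7 F mx,my,z: -1.0 3.0 -0.4 M [0.67 0.72 0.  ] tool y [ 0.003 -0.002 -1.   ] t 14.20 gap 17.2
```

The shank has entered the lower hole with all forces at or below about 3 N. Now down to the collar.

```bash
python3 -m inch '[15,-0.1,0.6,0,0,15,-0.1,1.2,0,0,15,-0.1,1.8,0,0,15,-0.1,2.4,0,0,15,-0.1,2.4,0,0]'; python3 -c "
from h import *
rep()"; python3 -m inch '[15,0,0.6,0,0,15,0,1.2,0,0,15,0,1.8,0,0,15,0,2.4,0,0,15,0,2.4,0,0]'; python3 -c "
from h import *
rep()"
```

```text
time_s: 14.62
position: [567.2, 72.3, 103.3]
tcp_rot: [-0.561, 0.429, -0.432, 0.561]
force: [-1.2, 1.2, -0.9]
finger_gap: 17.7
axis rel LH (mx,my): 0.24 0.03 tipz 23.1 collar 93.1 F mx,my,z: -0.8 1.5 -0.9 M [ 0.51  0.56 -0.02] tool y [ 0.003 -0.002 -1.   ] t 14.62 gap 17.7
time_s: 15.03
position: [567.2, 72.4, 100.7]
tcp_rot: [-0.561, 0.429, -0.432, 0.561]
force: [-1.6, 2.1, -0.4]
finger_gap: 17.5
axis rel LH (mx,my): 0.24 0.07 tipz 20.5 collar 90.5 F mx,my,z: -1.0 2.4 -0.4 M [0.64 0.64 0.02] tool y [ 0.003 -0.002 -1.   ] t 15.03 gap 17.5
```

```bash
python3 -m inch '[15,-0.1,0.6,0,0,15,-0.1,1.2,0,0,15,-0.1,1.8,0,0,15,-0.1,2.4,0,0,15,-0.1,2.4,0,0]'; python3 -c "
from h import *
rep()"; python3 -m inch '[15,0,0.6,0,0,15,0,1.2,0,0,15,0,1.8,0,0,15,0,2.4,0,0,15,0,2.4,0,0]'; python3 -c "
from h import *
rep()"
```

```text
time_s: 15.45
position: [567.2, 72.4, 98.1]
tcp_rot: [0.561, -0.429, 0.432, -0.561]
force: [-1.3, 0.6, -0.7]
finger_gap: 17.9
axis rel LH (mx,my): 0.22 0.09 tipz 17.9 collar 87.9 F mx,my,z: -1.0 0.9 -0.7 M [ 0.44  0.48 -0.02] tool y [ 0.003 -0.002 -1.   ] t 15.45 gap 17.9
time_s: 15.87
position: [567.2, 72.4, 95.6]
tcp_rot: [0.561, -0.429, 0.432, -0.561]
force: [-0.8, 1.8, -1.2]
finger_gap: 17.8
axis rel LH (mx,my): 0.23 0.08 tipz 15.4 collar 85.4 F mx,my,z: -0.4 1.9 -1.2 M [0.49 0.46 0.  ] tool y [ 0.003 -0.002 -1.   ] t 15.87 gap 17.8
```

```bash
python3 -m inch '[15,0,0.2,0,0,15,0,0.4,0,0,15,0,0.6,0,0,15,0,0.8,0,0,15,0,0.8,0,0]'; python3 -c "
from h import *
rep()"; python3 -m inch '[15,0,0.1,0,0,15,0,0.2,0,0,15,0,0.4,0,0,15,0,0.5,0,0,15,0,0.5,0,0]'; python3 -c "
from h import *
rep()"
```

```text
time_s: 16.28
position: [567.2, 72.4, 94.8]
tcp_rot: [-0.561, 0.429, -0.432, 0.561]
force: [-1.9, 1.4, -0.0]
finger_gap: 17.7
axis rel LH (mx,my): 0.25 0.10 tipz 14.6 collar 84.6 F mx,my,z: -1.5 1.8 -0.0 M [0.4  0.54 0.08] tool y [ 0.003 -0.002 -1.   ] t 16.28 gap 17.7
time_s: 16.7
position: [567.2, 72.4, 94.3]
tcp_rot: [-0.561, 0.429, -0.432, 0.561]
force: [-1.6, 1.4, -0.8]
finger_gap: 17.5
axis rel LH (mx,my): 0.25 0.06 tipz 14.1 collar 84.1 F mx,my,z: -1.2 1.8 -0.8 M [0.4  0.59 0.01] tool y [ 0.003 -0.002 -1.   ] t 16.70 gap 17.5
```

```bash
python3 -m inch '[15,0,0.1,0,0,15,0,0.2,0,0,15,0,0.3,0,0,15,0,0.4,0,0,15,0,0.4,0,0]'; python3 -c "
from h import *
rep()"; python3 -m inch '[15,0,0.1,0,0,15,0,0.2,0,0,15,0,0.3,0,0,15,0,0.3,0,0,15,0,0.3,0,0]'; python3 -c "
from h import *
rep()"
```

```text
time_s: 17.12
position: [567.3, 72.4, 94.2]
tcp_rot: [-0.561, 0.429, -0.432, 0.561]
force: [-3.0, 0.6, 3.5]
finger_gap: 18.0
axis rel LH (mx,my): 0.35 0.07 tipz 14.0 collar 84.0 F mx,my,z: -2.7 1.4 3.5 M [0.46 0.89 0.  ] tool y [ 0.003 -0.002 -1.   ] t 17.12 gap 18.0
time_s: 17.53
position: [567.5, 72.5, 94.2]
tcp_rot: [-0.561, 0.429, -0.432, 0.561]
force: [-3.1, 1.7, 3.2]
finger_gap: 17.8
axis rel LH (mx,my): 0.57 0.08 tipz 14.0 collar 84.0 F mx,my,z: -2.6 2.4 3.2 M [ 0.48  0.87 -0.02] tool y [ 0.004 -0.002 -1.   ] t 17.53 gap 17.8
```

The collar made contact at exactly the expected height of 84.0 mm with about 6 N. I press a touch more to seat it, easing the sideways push.

```bash
python3 -m inch '[15,0,0.2,-0.2,0,15,0,0.3,-0.3,0,15,0,0.5,-0.3,0,15,0,0.6,-0.3,0,15,0,0.6,-0.3,0]'; python3 -c "
from h import *
rep()"
```

```text
time_s: 17.95
position: [567.7, 72.5, 94.1]
tcp_rot: [-0.56, 0.429, -0.432, 0.562]
force: [-3.6, 1.2, 5.7]
finger_gap: 17.6
axis rel LH (mx,my): 0.77 0.06 tipz 13.9 collar 83.9 F mx,my,z: -3.1 2.1 5.7 M [0.59 0.91 0.03] tool y [ 0.005 -0.002 -1.   ] t 17.95 gap 17.6
```

```bash
python3 -m inch '[15,-0.1,0.2,-0.3,0,15,-0.2,0.3,-0.4,0,15,-0.2,0.3,-0.4,0,15,-0.2,0.3,-0.4,0,15,-0.2,0.3,-0.4,0]'; python3 - <<'E'
from h import *
rep()
p,d=robot.camera("scene");cv2.imwrite("pics/s6.png",cv2.resize(p[110:220,230:350,::-1],None,fx=5,fy=5,interpolation=cv2.INTER_CUBIC))
E
```

```text
time_s: 18.37
position: [567.7, 72.6, 94.1]
tcp_rot: [-0.56, 0.428, -0.433, 0.562]
force: [-2.0, -0.1, 5.1]
finger_gap: 17.4
axis rel LH (mx,my): 0.81 0.12 tipz 13.9 collar 83.9 F mx,my,z: -2.0 0.4 5.1 M [ 0.14  0.57 -0.04] tool y [ 0.006 -0.002 -1.   ] t 18.37 gap 17.4
```

View pics/s6.png

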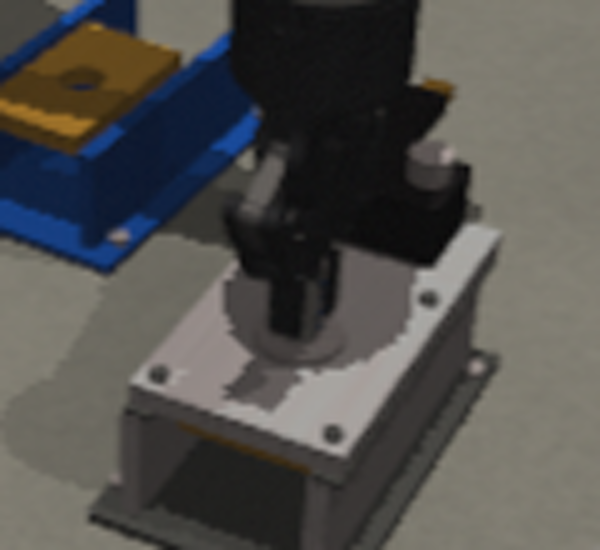

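```bash
python3 -m inch '[25,0,0,0,0,30,0,0,0,0,35,0,0,0,0,40,0,0,0,0,40,0,0,0,0]'; python3 - <<'E'
from h import *
rep()
p,d=robot.camera("wrist");cv2.imwrite("pics/w6.png",p[:,:,::-1])
E
```

```text
time_s: 18.83
position: [567.7, 72.5, 93.8]
tcp_rot: [-0.56, 0.428, -0.433, 0.562]
force: [-0.3, 0.1, -0.5]
finger_gap: 34.2
axis rel LH (mx,my): 0.79 0.03 tipz 13.6 collar 83.6 F mx,my,z: -0.2 0.2 -0.5 M [-0.08  0.    0.03] tool y [ 0.006 -0.002 -1.   ] t 18.83 gap 34.2
```

View pics/w6.png

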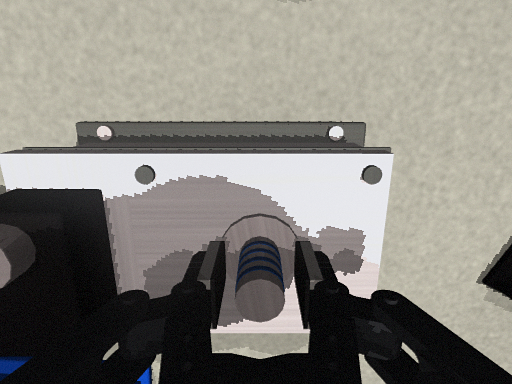

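The drift is released, upright and centred between the open fingers with about 7 mm clear on each side. I now go straight up.

```bash
python3 -m inch '[50,0,-5,0,0,50,0,-15,0,0,50,0,-30,0,0,50,0,-50,0,0,50,0,-70,0,0]'; python3 -m inch '[50,0,-25,0,0,50,0,-60,-20,0,50,0,-80,-50,0,50,0,-80,-80,0,50,0,-80,-80,0]';python3 -m inch '[50,0,0,0,0,50,0,0,0,0,50,0,0,0,0,50,0,0,0,0,50,0,0,0,0]'; python3 - <<'E'
from h import *
p,d=robot.camera("scene");cv2.imwrite("pics/s7.png",cv2.resize(p[100:220,220:360,::-1],None,fx=5,fy=5,interpolation=cv2.INTER_CUBIC));np.save("pics/s7.npy",d);cv2.imwrite("pics/s7f.png",p[:,:,::-1])
st=robot.state();p,d=robot.camera("wrist");cv2.imwrite("pics/w7.png",p[:,:,::-1]);np.savez("pics/w7.npz",p=p,d=d,pos=st["position"],rot=st["tcp_rot"])
p,d=robot.camera("top");cv2.imwrite("pics/t7.png",p[:,:,::-1])
E
```

```text
time_s: 19.3
position: [567.3, 72.6, 165.4]
tcp_rot: [-0.56, 0.428, -0.433, 0.562]
force: [0.5, 0.2, 0.1]
finger_gap: 42.9
time_s: 19.72
position: [485.7, 50.8, 247.7]
tcp_rot: [-0.559, 0.428, -0.433, 0.563]
force: [-0.3, 0.5, -0.9]
finger_gap: 42.9
time_s: 20.13
position: [486.2, 51.0, 247.2]
tcp_rot: [-0.559, 0.428, -0.433, 0.562]
force: [-0.7, 0.4, -0.9]
finger_gap: 42.7
```

View pics/s7.png

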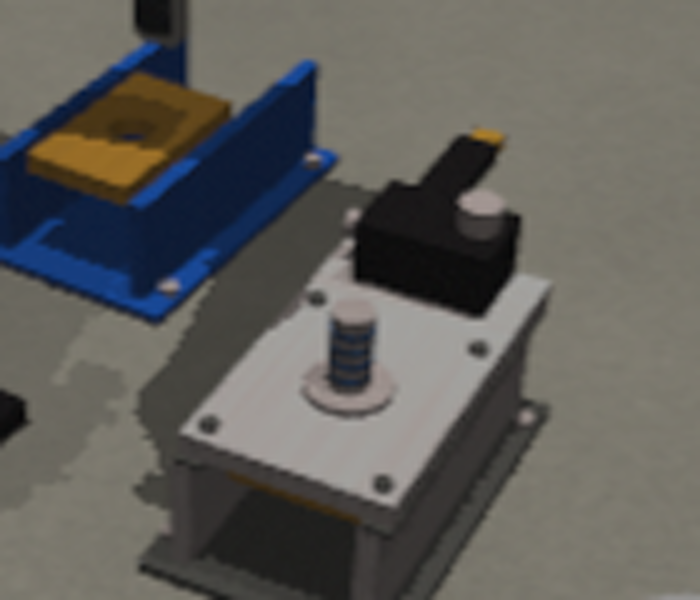

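View pics/w7.png

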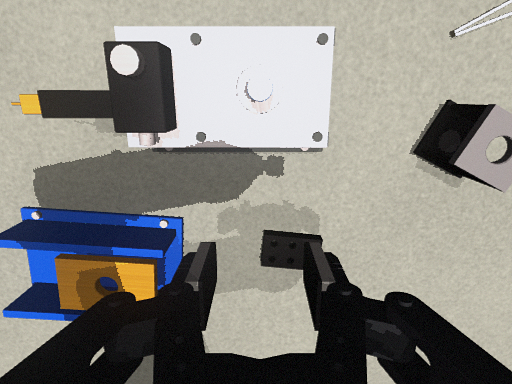

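View pics/t7.png

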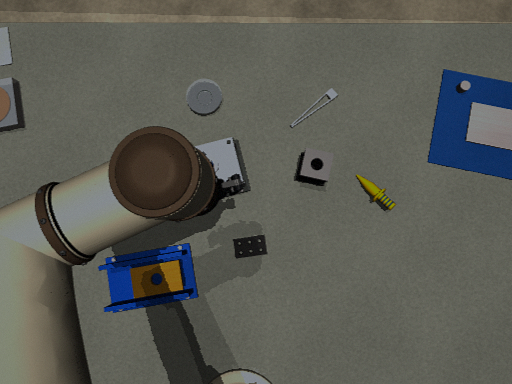

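The drift stands upright with its collar on the carriage at scene crop (350,387). The dish, tweezers and drilled block are at their starting pixels. I'll check its height and tilt with depth.

```bash
python3 - <<'E'
from h import *
np.set_printoptions(precision=1,suppress=True)
w=np.load("pics/w7.npz");st=dict(position=w["pos"],tcp_rot=w["rot"]);K,T=wproj_setup(st);d=w["d"]
def P(u,v): return T[:3,:3]@(np.linalg.inv(K)@[u,v,1]*d[v,u])+T[:3,3]
print("htop",P(260,87),"collar L/R/up",P(241,90)[2],P(275,84)[2],P(255,69)[2],P(256,109)[2],"plate",P(215,90)[2],P(300,90)[2])
E
python3 - <<'E'
import cv2
a=cv2.imread("pics/w7.png")[55:125,215:305];cv2.imwrite("pics/w7c.png",cv2.resize(a,None,fx=7,fy=7,interpolation=cv2.INTER_CUBIC))
E
```

```text
htop [566.2  71.5 128.5] collar L/R/up 88.60350629207409 88.13549176913176 87.69583508225679 88.92797493469129 plate 86.03814143614511 84.064713049212
```

View pics/w7c.png

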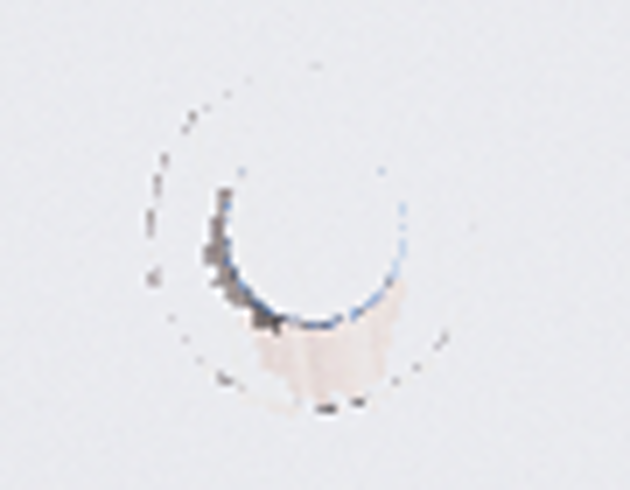

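Handle top is at 128.5 mm (128 expected) and the collar top at about 88 mm all round (88 expected), so it is seated flat. Handing in.

```bash
python3 -c "
from workcell import robot
print(robot.state()['time_s']);print(robot.hand_in())"
```

```text
20.2833
the job is handed in; nothing more can be done
None
```

The drift is seated with its collar flat on the carriage, which it pulled about 5 mm in x and 4 mm in y over the hidden hole. I then let go, raised the arm clear and handed the job in at 20.3 s.

- **Finding the hole:** I measured the hidden hole from the brass crescent visible through the carriage hole in the wrist camera, so the tip entered the lower plate without contact.
- **Forces:** Readings were taken at the end of each short step, not continuously. They showed at most about 4 N on either sideways axis, and about 8 N downward when the collar seated, counting the drift's weight. I cannot tell the lower plate's share from the carriage's, but the combined reading stayed well under 12 N.
- **Last checks:** The handle top read 128.5 mm (128 expected) and the collar top 87.7–88.9 mm all round (88 expected). One depth reading of the carriage face next to the collar came out 2 mm high, at 86 instead of 84 mm. The dish, tweezers and block are where they started.
- **Seating drift:** While pressing the collar home, the tool's measured position crept about 0.6 mm in x. I put this down to the arm flexing, because the readings settled as soon as I let go.
- **Yellow look-alike:** It fell over on its own before my hand came near it, and it is still lying on the work surface.

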